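# Undo the keeper and hook of the counter stock box and put the gift cards away

### The job

Put the banded pack of gift cards away in the wooden stock box: push the keeper with the red knob fully back from beside the hook's short arm, swing the hook well clear of the cover by its black knob, then slide the cover fully open. Lay the pack flat inside on the box's floor, leave the keeper, hook and cover open, and do not disturb the other things on the counter.

Things in the scene. Friction and masses are not known exactly. Their poses are not given: they have to be found in the camera images.
- stock_box: Light wooden stock box with brass corner straps, fixed on the counter, 150 (x) x 230 (y) x 70 mm. Origin: centre of its underside, at counter height; x to its back, y to its left along its length, z up; all offsets below are in this frame. Its right third (y below -38 mm) is a closed deck, top at z 70 mm, with keeper and hook pivot; the rest is a compartment under a sliding cover, top at z 70 mm.
- keeper (a joint): Sliding dark steel keeper (30 x 24 mm block, top at z 84 mm) on the deck; 0 to 0.030 m, grows as it is pushed along the box's +x (to the back). Near 0 it stands beside the hook's short arm and stops the hook from swinging; from about 0.021 m the arm is free; fully back is 0.030 m. Stiff by 1 N, stays where it is left. It starts between 0 and 0.006 m.
- keeper_knob (a point): Centre of the top of the keeper's upright red round knob (16 mm diameter, from z 84 to 114 mm); at joint 0 it is at x 27, y -67 mm. Moves with the keeper. To its front lie only the hook's flat parts, not above z 86 mm.
- hook (a joint): Flat steel hook latch that turns about an upright pivot on the deck; 0 to 0.9 rad, turns anticlockwise seen from above (its free end comes towards the box's front, -x) as it opens. At 0 its toothed end stands in the way of a brass lug on the cover; from 0.3 rad on it is clear of the lug. Stiff by 0.03 N m, stays where it is left. Its top is at z 82 mm.
- hook_pivot (a point): Top of the hook's pivot stud, on the pivot axis, z 86 mm, at x -15, y -88 mm. Does not move on the box.
- hook_knob (a point): Centre of the top of the hook's upright black round knob (16 mm diameter, from z 82 to 112 mm), 86 mm from the pivot; at joint 0 it is at x -38, y -5 mm. Moves with the hook.
- cover (a joint): Sliding wooden cover (132 x 151 mm, 6 mm thick); 0 closed to 0.125 m fully open, grows as it slides along the box's +y. It cannot slide while the hook stands before its lug. Stiff by 1.5 N, stays where it is left. Fully open, it bares the compartment from y -36 to 88 mm.
- cover_grip (a point): Centre of the top of the cover's upright grip rib (58 mm along x, 8 mm thick along y, from z 70 to 98 mm); at joint 0 it is at x 35, y 40 mm. Moves with the cover. The brass lug (14 x 14 mm, to z 84 mm) is on the cover at x -23, y 19 mm.
- compartment (a point): Point on the compartment's cork floor, z 30 mm, in the middle of the opening (x 0, y 28 mm); fixed on the box. The compartment spans x -69 to 69 and y -36 to 109 mm, walls to z 63 mm, with runners for the cover up to z 74 mm along its front and back that leave x -64 to 64 mm open.
- card_pack: White pack of small gift cards with a brown paper band, 84 (x) x 54 (y) x 18 mm (solid 82 x 52 x 16), about 70 g, lying loose and flat on the counter. Origin: centre of its underside; x along its length. Grasp across the 52 mm.
- service_bell: Bystander: round desk bell, 84 mm diameter, 58 mm high, loose. Origin: centre of its underside.
- coaster_stack: Bystander: stack of round cork coasters, 70 mm diameter, 19 mm high, loose. Origin: centre of its underside.
- ink_pad: Bystander: blue tin ink pad, 56 x 80 x 17 mm, loose. Origin: centre of its underside. The open cover passes above it.
- stapler: Bystander: desk stapler, 36 x 135 x 42 mm, loose, behind the box. Origin: centre of its underside.
- spice_jar_1: Bystander: jar with a green cap, 46 mm diameter, 106 mm high, loose, behind the box. Origin: centre of its underside.
- tape_1: Bystander: roll of tape, 96 mm diameter, 25 mm high, loose, at the left. Origin: centre of its underside.
- drink_dispenser: Obstacle, fixed: big glass drink dispenser on a wire stand in a tray, 228 (x) x 220 (y) x 428 mm high, in front of the robot to the left; its tap sticks out towards the robot at 170 to 226 mm height. Origin: near the centre of its underside.
- counter_sign: Obstacle, fixed: upright counter sign, about 185 mm wide (y) and 230 mm high, standing left of and behind the box. Origin: centre of its underside.
Not all that is in view belongs to the job. Several things have the shape of the card_pack; the one meant has the colours described above.

How it is judged:
By the outcome, as a careful person would: the job done as asked, in the order asked, and still so for the second after the job is handed in, with the robot touching nothing.
It also fails if it takes over 67 s, if anything falls off the work surface, if the arm or the gripper's body presses on something with over 40 N, if the wrist force passes 120 N, or if a joint passes its speed limit or range.

### The arm

A 6-joint arm with a two-finger parallel gripper is mounted at the origin on a cart in front of the work surface, level with it; the furniture and walls round the work are solid. World frame = base frame: x ahead of the robot, y to its left, z up, the work surface at z = 0. Lengths are in mm, angles in rad, forces in N, time in s.
With the tool pointing down it reaches from about 250 to 800 mm from the base axis. Payload 3.9 kg.
Tool frame: the origin (TCP) lies on the centre line of the jaws, within the pads' length; the fingertips stand 8 mm ahead of it and the grasp point (between the pads) lies 11 mm behind it; x points along the fingers, z is the direction in which the jaws open and shut, and the axes are right-handed (so a half turn about x gives the same grasp; the last joint's range is limited). The gripper opens to 85 mm and grips with 20 to 120 N. Pads are 22 mm wide; open, the fingers measure 114 mm over their backs; the gripper's body (76 mm by 85 mm) begins 54 mm behind the grasp point. The pads swing forward as they close: fully open they stand 13 mm farther back than shut.
Start: joints at [1.244, 0.26, -0.138, 1.173, 0, 1.571], TCP at [168.528, 497.206, 239.304] pointing down, gripper open.
Joint ranges: [-2.78, 2.78], [-0.83, 1.72], [-1.28, 1.37], [-1.9, 2.12], [-1.57, 1.48], [-3.14, 3.14]. Speed limits (rad/s): [2.57, 2.57, 3.14, 3.14, 3.14, 3.14].

### API

Orientations are given as a 3x3 rotation matrix whose columns are the frame's x, y, z axes.
In Python, from plant import bot gives the robot as it stands.
- The arm moves only by the tool send_rows, never from a script. Its argument "steps" is a list of rows, each an object with "hand": the closure, from 0 (fully open) to 1 (shut); "delta_pos": the shift along the world's x, y, z in m, a list of three; "rot": the turn, a rotation vector about the world's x, y, z in rad, a list of three. A call has 1 to 20 rows; each row is the pose to reach, as a shift and turn from the pose commanded when the call began; what a row does not reach only later rows make up. A row lasts 1/8 s, in which the tool goes at most 62.5 mm and 10.7 degrees, less where a joint would pass 70% of its speed; a pose out of reach is approached as far as the arm can. A call with a gripper value outside its range is refused whole. The fingers move at their own pace and stop on an object; the grip force is fixed at half the most. Time passes only in rows, so rows that repeat a pose let the fingers close. It gives the time, the measured TCP pose, the force and the opening at its end, in the units of the state.
- bot.state(): the state, without advancing time (a new reading comes with each control period).
- bot.snapshot(name): name is "side" or "top" or "wrist"; returns (picture, depth): 420x560x3 uint8, red, green, blue; 420x560 float32, mm along the optical axis (not along the pixel's ray), 0 where there is no reading.
- bot.calibration(name): a dict with "fovy" (degrees; the focal length in pixels is half the picture's height over the tangent of half this angle, whatever the lens; pixels are square), "cx", "cy" (the principal point, pixels), "k1" (the pictures are not rectified: a ray, as slopes to the right and down, at radius r is drawn at 1 + k1 r^2 times it, then the intrinsics apply), "R" (3x3) and "t" (3): a world point X has camera coordinates R X + t. Camera axes: x right, y down, z forward; pixel columns grow to the right and rows downward; lengths in mm; the calibration is good to about 2 mm. A picture is of the moment at which its call begins: read the wrist's pose just before it. calibration takes no time and is no camera call; for the wrist camera it gives the pose at the moment of the call.
- bot.sign_off(): hands the job in, once; it reports no verdict.
Trained networks look in the newest picture that a camera, given by its name, has taken for a name from the list of things; names that differ only in an ending like _2 or _b are one class to them, and where a whole thing is asked for, a point or a joint stands for the part that bears it (a point fixed in the world has none). Each returns a list of dicts, best first, with "score" (0 to 1); they miss things now and then, are a little off and sometimes report something else, mostly with a low value. They report only what shows in the picture. A call takes as long as a camera call. They do not tell look-alikes from the thing itself.
- bot.silhouettes(camera, thing): "region" (420x560 bool, what is visible of it) and "bbox" ([left, top, right, bottom] in pixels, round what is visible of it).
The state is a dict: "time": time; "joint_pos": joint angles; "joint_velocities": joint speeds; "joint_torque": joint torques, N m; "position": TCP position; "ee_rot": TCP orientation; "wrist_force": force on the tool from outside, world axes, zero at the start; "moment": the same for the moment, N m; "grip_width": opening from 0.0 (shut) to 1.0 (fully open).
Only numpy, scipy, OpenCV 4.12 (cv2) and the standard library are available. Lean on these libraries where they do the work, as an engineer would, in place of code of your own. Each camera call takes 0.05 s, during which the arm holds its last target.

## Working session

There is one attempt and no reset: what is moved stays moved. The work goes in short steps, Python scripts to look and compute and a tool call to move; the robot and the scene stay as the last step left them, time stands still between calls to the robot, and variables do not carry over. Pictures are saved under pics/ and viewed, and the job is handed in when it is done.

Besides the shell and the picture viewer there is one more tool, called as name(argument=value, ...) on one line, values as JSON. send_rows: Moves the arm, as the interface text tells. Its arguments: {"type":"object","properties":{"steps":{"type":"array"}},"required":["steps"]}

```bash
ls; mkdir -p pics
python3 - <<'E'
from plant import bot
import cv2,numpy as np
print(bot.state())
for n in ("side","top","wrist"):
    p,d=bot.snapshot(n); cv2.imwrite(f"pics/a_{n}.png",p[:,:,::-1]); np.save(f"pics/a_{n}_d.npy",d)
    print(n,bot.calibration(n))
E
```

```text
pics
{'time': 0.0, 'joint_pos': array([ 1.24405467e+00,  2.60676664e-01, -1.39382843e-01,  1.17268326e+00,
        9.93092297e-07,  1.57078205e+00]), 'joint_velocities': array([-2.54216568e-04,  1.33077602e-03,  6.53864455e-04, -8.90475517e-04,
       -6.44952016e-05, -8.46277581e-04]), 'joint_torque': array([-9.15247456e-04, -4.05677998e+01,  2.53924227e+01,  1.87475339e-02,
       -1.33511139e-04,  4.04381765e-06]), 'position': array([168.28968976, 496.5943727 , 238.46352155]), 'ee_rot': array([[-6.25666064e-04, -9.47097746e-01,  3.20944651e-01],
       [-1.84313686e-03,  3.20945260e-01,  9.47095952e-01],
       [-9.99998106e-01,  1.02088288e-06, -1.94643532e-03]]), 'wrist_force': array([0.3609338 , 0.03474059, 0.56805226]), 'moment': array([-0.0029856 ,  0.00645241, -0.02518017]), 'grip_width': 1.001730772286382}
side {'fovy': 52.664103667812405, 'cx': 282.0891955682927, 'cy': 212.28029714711303, 'k1': -0.029035508844947554, 'R': array([[-0.80523257, -0.59270956, -0.01720151],
       [-0.28378956,  0.41069261, -0.86648431],
       [ 0.52063807, -0.69283978, -0.49890785]]), 't': array([ 571.33954314,  195.16226232, 1285.6072902 ])}
top {'fovy': 50.29774621178118, 'cx': 285.04478552465037, 'cy': 207.01638913399034, 'k1': -0.08992484108637508, 'R': array([[ 0.40408496, -0.91468714,  0.00792315],
       [-0.80171449, -0.3583205 , -0.47839345],
       [ 0.44041936,  0.1869595 , -0.87810986]]), 't': array([ -99.01733576,  566.62965768, 1295.70988912])}
wrist {'fovy': 67.13727977064103, 'cx': 281.00361779666366, 'cy': 212.96763424382812, 'k1': 0.008178949273317481, 'R': array([[ 0.32039763,  0.94728144, -0.00179601],
       [ 0.90562213, -0.30575007,  0.29387998],
       [ 0.27783792, -0.09578496, -0.95584064]]), 't': array([-524.21539637,  -38.94563293,  380.67337562])}
```

View pics/a_side.png

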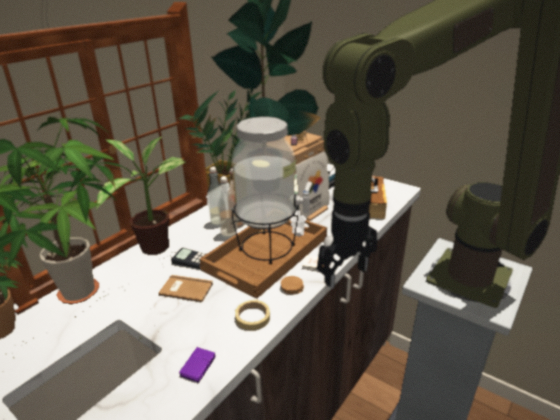

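View pics/a_top.png

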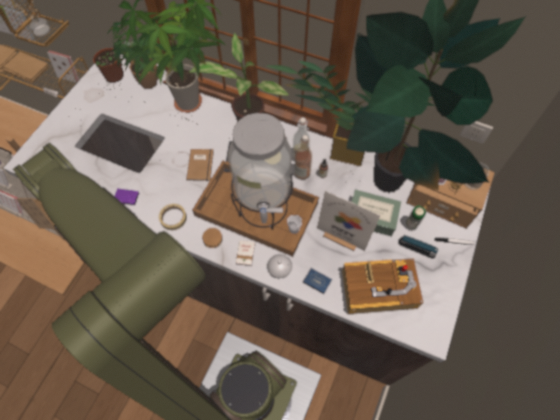

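View pics/a_wrist.png

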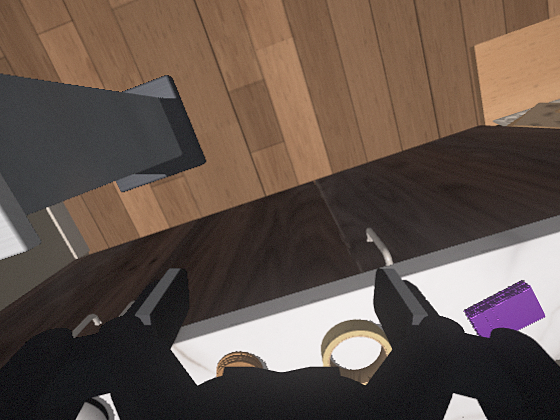

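```bash
cat > h.py <<'E'
from plant import bot
import cv2,numpy as np
def cal(n):
    c=bot.calibration(n); f=210/np.tan(np.radians(c['fovy'])/2); return c,f
def ray(c,f,u,v):
    xd=(np.asarray(u,float)-c['cx'])/f; yd=(np.asarray(v,float)-c['cy'])/f
    x,y=xd.copy(),yd.copy()
    for _ in range(20):
        s=1+c['k1']*(x*x+y*y); x=xd/s;y=yd/s
    return np.stack([x,y,np.ones_like(x)],-1)
def world_d(c,f,u,v,d):
    r=ray(c,f,u,v)*np.asarray(d)[...,None]
    return (r-c['t'])@c['R']
def world_z(c,f,u,v,z):
    r=ray(c,f,u,v)@c['R']; o=-c['R'].T@c['t']
    return o+r*((z-o[2])/r[...,2])[...,None]
def proj(c,f,X):
    p=np.asarray(X,float)@c['R'].T+c['t']; x=p[...,0]/p[...,2];y=p[...,1]/p[...,2]
    s=1+c['k1']*(x*x+y*y); return np.stack([c['cx']+f*x*s,c['cy']+f*y*s],-1)
E
python3 - <<'E'
from h import *
p=cv2.imread('pics/a_top.png'); d=np.load('pics/a_top_d.npy')
cv2.imwrite('pics/b_box.png',cv2.resize(p[225:325,300:480],None,fx=4.4,fy=4.4,interpolation=cv2.INTER_CUBIC))
cv2.imwrite('pics/b_pack.png',cv2.resize(p[215:315,190:340],None,fx=5,fy=5,interpolation=cv2.INTER_CUBIC))
c,f=cal('top')
for t in ['stock_box','card_pack','service_bell','coaster_stack','ink_pad','stapler','spice_jar_1','tape_1','drink_dispenser','counter_sign','keeper_knob','hook_knob','cover_grip']:
    for r in bot.silhouettes('top',t)[:4]:
        m=r['region']; v,u=np.nonzero(m); dd=d[v,u]; ok=dd>0
        w=world_d(c,f,u[ok],v[ok],dd[ok])
        print(t,round(r['score'],2),r['bbox'],m.sum(),'px',u.mean().round(1),v.mean().round(1),'med',np.median(w,0).round(0),'lo',np.percentile(w,3,0).round(0),'hi',np.percentile(w,97,0).round(0))
E
```

```text
stock_box 0.92 [341.1, 255.2, 425.7, 314.8] 3929 px 380.9 285.4 med [ 462. -232.   70.] lo [ 370. -348.   11.] hi [ 566. -121.   90.]
card_pack 0.82 [114.2, 187.4, 138.8, 206.8] 302 px 127.2 196.2 med [430. 706.  15.] lo [407. 674.   2.] hi [459. 753.  22.]
card_pack 0.71 [235.1, 239.6, 257.3, 267.0] 378 px 245.2 252.9 med [407. 219.  17.] lo [370. 189.   6.] hi [448. 247.  23.]
card_pack 0.64 [306.9, 266.2, 326.6, 293.9] 419 px 316.1 279.7 med [416. -35.  18.] lo [390. -73.   4.] hi [445.   1.  23.]
service_bell 0.91 [269.3, 255.1, 292.7, 277.6] 460 px 279.7 265.0 med [407.  91.  36.] lo [376.  59.  16.] hi [445. 127.  50.]
service_bell 0.47 [396.3, 236.5, 436.4, 261.7] 469 px 418.7 246.3 med [ 663. -313.   33.] lo [ 652. -369.    3.] hi [ 679. -250.   45.]
coaster_stack 0.79 [204.1, 226.5, 221.1, 246.6] 317 px 212.2 236.8 med [413. 346.  20.] lo [384. 317.   9.] hi [444. 379.  25.]
ink_pad 0.89 [304.1, 269.0, 328.7, 295.2] 425 px 316.3 279.9 med [415. -36.  18.] lo [389. -74.   5.] hi [445.   2.  23.]
stapler 0.72 [401.1, 266.6, 410.9, 276.1] 73 px 402.7 270.0 med [ 528. -278.   87
[... 667 characters left out ...]
.  17.] hi [443. 127.  50.]
counter_sign 0.66 [343.8, 261.9, 394.7, 305.7] 1776 px 369.2 282.5 med [ 458. -195.   70.] lo [ 385. -269.   65.] hi [ 529. -123.   88.]
keeper_knob 0.48 [399.4, 265.8, 409.9, 273.8] 80 px 402.9 269.9 med [ 528. -278.   87.] lo [ 518. -292.   74.] hi [ 544. -268.  116.]
hook_knob 0.7 [373.4, 270.4, 417.0, 297.7] 330 px 395.8 288.0 med [ 459. -284.   82.] lo [ 423. -326.   72.] hi [ 533. -215.  111.]
cover_grip 0.56 [347.1, 260.1, 395.5, 307.1] 1662 px 368.6 282.3 med [ 459. -192.   70.] lo [ 383. -265.   65.] hi [ 526. -125.   89.]
cover_grip 0.49 [344.6, 260.9, 423.8, 316.0] 3846 px 380.8 285.8 med [ 462. -232.   70.] lo [ 370. -348.   19.] hi [ 559. -120.   90.]
```

```bash
sleep 0
```

```text
(no output)
```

View pics/b_box.png

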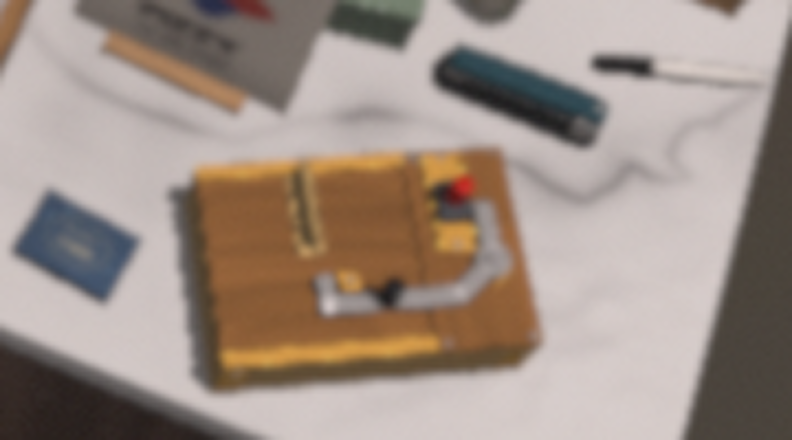

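View pics/b_pack.png

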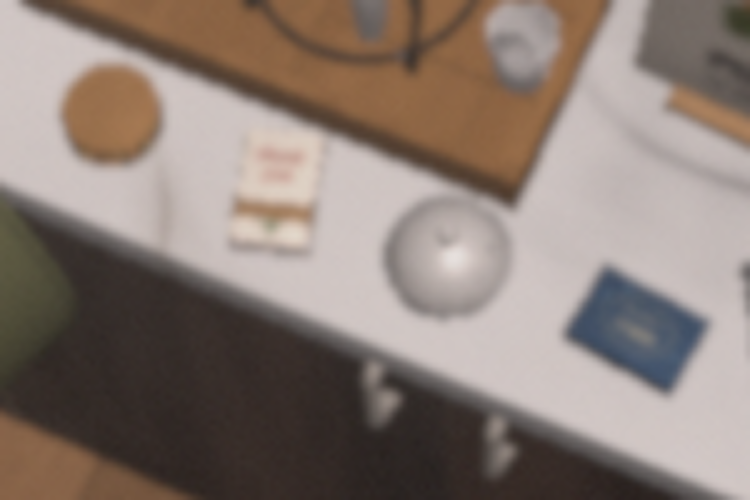

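Run:
```python
from h import *
d=np.load('pics/a_top_d.npy'); img=cv2.imread('pics/a_top.png')
c,f=cal('top')
V,U=np.mgrid[0:420,0:560]; W=world_d(c,f,U,V,d); z=W[...,2]
def rect(m):
    P=W[m][:,:2].astype(np.float32); r=cv2.minAreaRect(P); return r
m=np.zeros(z.shape,bool); m[225:325,330:440]=1
t=m&(z>62)&(z<95)
t=cv2.morphologyEx(t.astype(np.uint8),cv2.MORPH_OPEN,np.ones((3,3)))>0
n,l,s,_=cv2.connectedComponentsWithStats(t.astype(np.uint8)); k=1+np.argmax(s[1:,4]); t=l==k
r=rect(t); print('box top',s[k],r,cv2.boxPoints(r).round(0).tolist(), np.median(z[t]))
# corner estimate from image top corners
for name,(a,b) in {'pack':((185,270),(225,275)),'ink':((295,335),(262,298)),'bell':((262,300),(248,285))}.items():
    m=np.zeros(z.shape,bool); m[b[0]:b[1],a[0]:a[1]]=1
    for lo in (8,11):
        tt=m&(z>lo)&(z<70)
        n,l,s,_=cv2.connectedComponentsWithStats(tt.astype(np.uint8))
        for k in range(1,n):
            if s[k,4]>100:
                r=rect(l==k); print(name,lo,s[k],[np.round(x,1) for x in r],np.median(z[l==k]))
# red knob
hsv=cv2.cvtColor(img,cv2.COLOR_BGR2HSV)
red=((hsv[...,0]<8)|(hsv[...,0]>172))&(hsv[...,1]>150)&(hsv[...,2]>90); red[:255]=0;red[290:]=0;red[:,:390]=0;red[:,420:]=0
v,u=np.nonzero(red); print('red',u.mean(),v.mean(),len(u),world_z(c,f,u.mean(),v.mean(),102.))
# tray/dispenser extents
m=(z>15)&(z<460); m[:, :190]=0; m[:,325:]=0; m[:110]=0; m[255:]=0
P=W[m]; print('disp lo',np.percentile(P,[1,99],axis=0).round(0))
```

```text
box top [ 344  258   79   51 3211] ((474.31390380859375, -234.99639892578125), (155.5880584716797, 231.37893676757812), 28.06181526184082) [[351.0, -170.0], [460.0, -374.0], [597.0, -300.0], [489.0, -96.0]] 70.93928348116506
pack 8 [218 225  52  21 423] [array([465.1, 254.4]), array([ 80.9, 179.2]), np.float64(24.5)] 31.519616266331077
pack 8 [202 227  21  20 325] [array([415.8, 349.5]), array([71. , 69.2]), np.float64(69.1)] 19.410159844286923
pack 8 [236 240  20  26 376] [array([411.4, 218.4]), array([86.3, 57. ]), np.float64(17.7)] 16.77599128469742
pack 11 [222 225  48  21 330] [array([478.8, 247. ]), array([ 33.3, 180.7]), np.float64(1.6)] 39.89466415724985
pack 11 [202 227  21  20 313] [array([415.9, 349.8]), array([68. , 70.2]), np.float64(13.7)] 19.53943208305854
pack 11 [236 240  19  26 363] [array([410.6, 219.8]), array([86.3, 53.4]), np.float64(18.6)] 17.01362008257617
ink 8 [303 268  29  25 414] [array([416.6, -36.1]), array([83.2, 59.6]), np.float64(86.5)] 17.698845839129405
ink 11 [303 268  29  25 397] [array([417.5, -37.3]), array([79.5, 57.5]), np.float64(84.1)] 17.79589906365102
bell 8 [274 248  23   8 101] [array([466.6,  99.2]), array([24.9, 74.8]), np.float64(19.7)] 28.407290362054443
bell 8 [268 254  25  24 471] [array([412.6,  92.4]), array([77.9, 80.7]), np.float64(28.2)] 35.73038028410187
bell 11 [268 254  25  24 471] [array([412.6,  92.4]), array([77.9, 80.7]), np.float64(28.2)] 35.73038028410187
red 404.7826086956522 267.30434782608694 23 [ 535.81572876 -280.70946407  102.        ]
disp lo [[ 404.   30.   16.]
 [1019.  473.  438.]]
```

Run:
```python
from h import *
d=np.load('pics/a_top_d.npy'); c,f=cal('top')
V,U=np.mgrid[0:420,0:560]; W=world_d(c,f,U,V,d); z=W[...,2]
s=bot.state(); w,fw=cal('wrist'); C=-w['R'].T@w['t']
T=s['ee_rot']; print('cam in tool',T.T@(C-s['position']),'axes in tool (cols xyz)\n',(T.T@w['R'].T).round(3))
def show(n,m):
    P=W[m&(d>0)]; print(n,len(P),np.percentile(P,[1,50,99],axis=0).round(0).tolist())
def sub(a,b,c_,d_):
    m=np.zeros(z.shape,bool); m[b:d_,a:c_]=1; return m
for lo in range(0,240,30):
    m=sub(190,115,325,256)&(z>=lo+ (10 if lo==0 else 0))&(z<lo+30); P=W[m]
    if len(P): i=P[:,0].argsort()[:5]; print('disp z',lo,len(P),'minx pts',P[i].round(0).tolist()[::2],'miny',P[:,1].min().round(0))
for lo in range(20,240,30):
    m=sub(316,185,382,252)&(z>=lo)&(z<lo+30); show('sign %d'%lo,m) if m.sum() else 0
# tray corner
print('tray corners', W[[256,254,206,247],[292,292,213,288]].round(0))
```

```text
cam in tool [-135.71483161   74.99971401    0.14844857] axes in tool (cols xyz)
 [[ 0.    -0.294  0.956]
 [ 0.001 -0.956 -0.294]
 [ 1.     0.001 -0.   ]]
disp z 0 2238 minx pts [[380.0, 347.0, 10.0], [382.0, 358.0, 20.0], [383.0, 344.0, 15.0]] miny 1.0
disp z 30 1761 minx pts [[433.0, 120.0, 38.0], [435.0, 109.0, 44.0], [436.0, 117.0, 35.0]] miny 10.0
disp z 60 275 minx pts [[521.0, 308.0, 81.0], [522.0, 308.0, 86.0], [523.0, 306.0, 73.0]] miny 14.0
disp z 90 214 minx pts [[518.0, 164.0, 118.0], [519.0, 312.0, 109.0], [520.0, 314.0, 120.0]] miny 16.0
disp z 120 252 minx pts [[516.0, 309.0, 149.0], [518.0, 311.0, 139.0], [518.0, 164.0, 140.0]] miny 21.0
disp z 150 480 minx pts [[469.0, 175.0, 177.0], [471.0, 177.0, 158.0], [472.0, 173.0, 167.0]] miny 26.0
disp z 180 405 minx pts [[468.0, 177.0, 191.0], [470.0, 181.0, 198.0], [470.0, 178.0, 180.0]] miny 29.0
disp z 210 487 minx pts [[469.0, 174.0, 212.0], [470.0, 177.0, 213.0], [471.0, 175.0, 213.0]] miny 33.0
sign 20 317 [[574.0, -170.0, 20.0], [594.0, -67.0, 34.0], [834.0, 74.0, 50.0]]
sign 50 804 [[588.0, -162.0, 51.0], [717.0, -90.0, 62.0], [771.0, 33.0, 79.0]]
sign 80 274 [[590.0, -145.0, 80.0], [598.0, -57.0, 95.0], [606.0, 33.0, 110.0]]
sign 110 294 [[593.0, -145.0, 110.0], [601.0, -63.0, 125.0], [610.0, 32.0, 140.0]]
sign 140 302 [[597.0, -145.0, 141.0], [604.0, -56.0, 156.0], [612.0, 32.0, 169.0]]
sign 170 312 [[600.0, -145.0, 170.0], [606.0, -57.0, 185.0], [615.0, 31.0, 200.0]]
sign 200 346 [[602.0, -146.0, 200.0], [609.0, -58.0, 215.0], [619.0, 32.0, 229.0]]
sign 230 6 [[605.0, -135.0, 230.0], [608.0, -101.0, 231.0], [609.0, -43.0, 234.0]]
tray corners [[465.  71.   6.]
 [465.  72.  24.]
 [527. 407.   4.]
 [471.  89.  53.]]
```

send_rows(steps=[{"hand": 0, "delta_pos": [0.02, -0.06, 0.02], "rot": [0, 0, 0.1]}, {"hand": 0, "delta_pos": [0.256, -0.757, 0.02], "rot": [0, 0, 0.817]}, {"hand": 0, "delta_pos": [0.256, -0.757, 0.02], "rot": [0, 0, 0.817]}, {"hand": 0, "delta_pos": [0.256, -0.757, 0.02], "rot": [0, 0, 0.817]}, {"hand": 0, "delta_pos": [0.256, -0.757, 0.02], "rot": [0, 0, 0.817]}, {"hand": 0, "delta_pos": [0.256, -0.757, 0.02], "rot": [0, 0, 0.817]}, {"hand": 0, "delta_pos": [0.256, -0.757, 0.02], "rot": [0, 0, 0.817]}, {"hand": 0, "delta_pos": [0.256, -0.757, 0.02], "rot": [0, 0, 0.817]}, {"hand": 1, "delta_pos": [0.256, -0.757, 0.02], "rot": [0, 0, 0.817]}, {"hand": 1, "delta_pos": [0.256, -0.757, 0.02], "rot": [0, 0, 0.817]}, {"hand": 1, "delta_pos": [0.256, -0.757, 0.02], "rot": [0, 0, 0.817]}, {"hand": 1, "delta_pos": [0.256, -0.757, 0.02], "rot": [0, 0, 0.817]}, {"hand": 1, "delta_pos": [0.256, -0.757, 0.02], "rot": [0, 0, 0.817]}, {"hand": 1, "delta_pos": [0.256, -0.757, 0.02], "rot": [0, 0, 0.817]}, {"hand": 1, "delta_pos": [0.256, -0.757, 0.02], "rot": [0, 0, 0.817]}, {"hand": 1, "delta_pos": [0.256, -0.757, 0.02], "rot": [0, 0, 0.817]}])

```text
time: 2.8
position: [423.8, -258.3, 259.2]
ee_rot: [[-0.001, -0.882, -0.472], [0.001, -0.472, 0.882], [-1.0, 0.0, 0.001]]
wrist_force: [-0.2, -0.0, -0.1]
grip_width: 0.002
```

Run:
```python
from h import *
s=bot.state(); print(s['time'],s['joint_pos'].round(3),s['position'].round(1),s['ee_rot'].round(3).tolist(),s['grip_width'],s['wrist_force'].round(1))
w,_=cal('wrist'); p,d=bot.snapshot('wrist'); cv2.imwrite('pics/c_wrist.png',p[:,:,::-1]); np.savez('pics/c.npz',d=d,R=w['R'],t=w['t'])
```

```text
2.8 [-5.480e-01  2.040e-01 -1.610e-01  1.207e+00  1.000e-03 -1.039e+00] [ 423.8 -258.3  259.2] [[-0.001, -0.882, -0.472], [0.001, -0.472, 0.882], [-1.0, 0.0, 0.001]] 0.0017986427718771547 [-0.2 -0.  -0.1]
```

View pics/c_wrist.png

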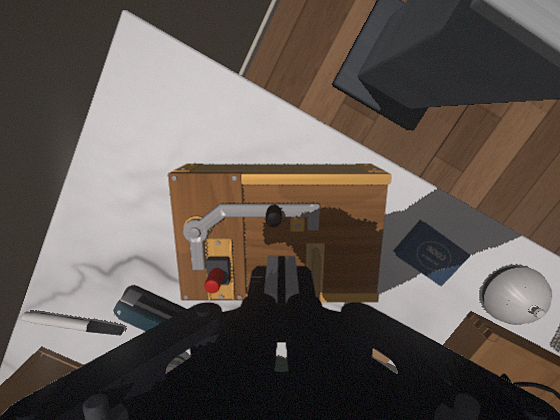

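Run:
```python
from h import *
p=cv2.imread('pics/c_wrist.png'); z=np.load('pics/c.npz')
cv2.imwrite('pics/c_crop.png',cv2.resize(p[155:310,155:400],None,fx=3.2,fy=3.2,interpolation=cv2.INTER_CUBIC))
hsv=cv2.cvtColor(p,cv2.COLOR_BGR2HSV); d=z['d']
red=((hsv[...,0]<8)|(hsv[...,0]>172))&(hsv[...,1]>150)&(hsv[...,2]>120); red[:,:190]=0; red[:,240:]=0;red[:250]=0
v,u=np.nonzero(red); print('red',u.min(),u.max(),v.min(),v.max(),np.percentile(d[v,u],[5,50,95]))
w,f=cal('wrist')
blk=(hsv[...,2]<60); blk[:195]=0;blk[235:]=0;blk[:,:258]=0;blk[:,290:]=0
v,u=np.nonzero(blk); print('blk',u.min(),u.max(),v.min(),v.max(),np.percentile(d[v,u],[5,50,95]))
V,U=np.mgrid[0:420,0:560]; W=world_d(w,f,U,V,d)
a=W[...,2]
for nm,(x0,x1,y0,y1) in {'red':(195,235,260,300),'blk':(258,290,200,232)}.items():
    P=W[y0:y1,x0:x1].reshape(-1,3); P=P[(P[:,2]>106)&(P[:,2]<120)]; print(nm,len(P),P.mean(0).round(1),np.median(P,0).round(1))
# box top plane region, minAreaRect
t=(a>64)&(a<76); t[:,:150]=0;t[:,400:]=0;t[:150]=0;t[310:]=0
P=W[t][:,:2].astype(np.float32); print(cv2.minAreaRect(P),np.median(a[t]))
# edges: left and right, top edges of top surface
for nm,uv in {'TL':(168,174),'TR':(391,174),'BL':(180,300),'BR':(379,301)}.items():
    pass
```

```text
red 204 218 280 292 [313.52649536 315.29544067 316.8928772 ]
blk 263 289 203 234 [295.60668945 324.64303589 345.81765747]
red 224 [ 532.8 -278.   113.7] [ 532.2 -278.   114.9]
blk 220 [ 442.  -256.2  112.3] [ 441.8 -256.2  112.7]
((474.7609558105469, -233.61642456054688), (151.55760192871094, 231.21490478515625), 28.266653060913086) 71.3686857605878
```

View pics/c_crop.png

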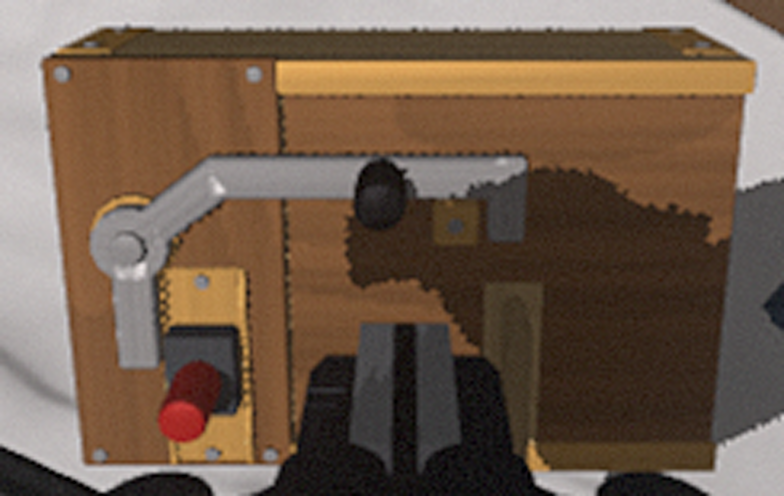

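send_rows(steps=[{"hand": 1, "delta_pos": [0.042, -0.017, -0.05], "rot": [0, 0, 0]}, {"hand": 1, "delta_pos": [0.084, -0.034, -0.1], "rot": [0, 0, 0]}, {"hand": 1, "delta_pos": [0.084, -0.034, -0.12], "rot": [0, 0, 0]}, {"hand": 1, "delta_pos": [0.084, -0.034, -0.14], "rot": [0, 0, 0]}, {"hand": 1, "delta_pos": [0.084, -0.034, -0.15], "rot": [0, 0, 0]}, {"hand": 1, "delta_pos": [0.084, -0.034, -0.16], "rot": [0, 0, 0]}, {"hand": 1, "delta_pos": [0.084, -0.034, -0.16], "rot": [0, 0, 0]}, {"hand": 1, "delta_pos": [0.084, -0.034, -0.16], "rot": [0, 0, 0]}])

```text
time: 3.85
position: [508.9, -294.0, 100.2]
ee_rot: [[0.001, -0.882, -0.471], [-0.001, -0.471, 0.882], [-1.0, -0.001, -0.001]]
wrist_force: [-0.1, -1.1, -0.3]
grip_width: -0.002
```

```bash
cat > look.py <<'E'
import sys
from h import *
n=sys.argv[1]; cams=sys.argv[2:]
s=bot.state(); print(s['time'],s['joint_pos'].round(3),s['position'].round(1),s['wrist_force'].round(1),round(s['grip_width'],3))
for k in cams:
    w,_=cal(k); p,d=bot.snapshot(k); cv2.imwrite(f'pics/{n}_{k}.png',p[:,:,::-1]); np.savez(f'pics/{n}_{k}.npz',d=d,R=w['R'],t=w['t'])
E
python3 look.py d wrist
```

```text
3.85 [-0.524  0.453 -0.224  0.892  0.    -1.014] [ 508.9 -294.   100.2] [-0.1 -1.1 -0.3] -0.002
```

View pics/d_wrist.png

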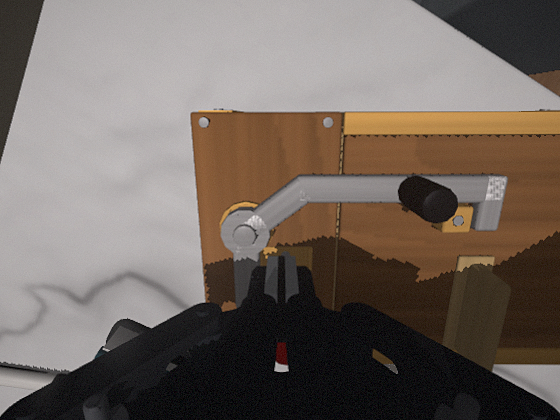

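send_rows(steps=[{"hand": 1, "delta_pos": [0.0044, 0.0024, -0.002], "rot": [0, 0, 0]}, {"hand": 1, "delta_pos": [0.0088, 0.0047, -0.002], "rot": [0, 0, 0]}, {"hand": 1, "delta_pos": [0.0132, 0.0071, -0.002], "rot": [0, 0, 0]}, {"hand": 1, "delta_pos": [0.0176, 0.0095, -0.002], "rot": [0, 0, 0]}, {"hand": 1, "delta_pos": [0.022, 0.0118, -0.002], "rot": [0, 0, 0]}, {"hand": 1, "delta_pos": [0.0264, 0.0142, -0.002], "rot": [0, 0, 0]}, {"hand": 1, "delta_pos": [0.0282, 0.0152, -0.002], "rot": [0, 0, 0]}])

```text
time: 4.78
position: [537.1, -278.5, 97.3]
ee_rot: [[0.0, -0.882, -0.471], [-0.0, -0.471, 0.882], [-1.0, 0.0, -0.0]]
wrist_force: [0.3, -0.5, 0.4]
grip_width: 0.003
```

send_rows(steps=[{"hand": 1, "delta_pos": [0.0018, 0.0009, 0], "rot": [0, 0, 0]}, {"hand": 1, "delta_pos": [0.0035, 0.0019, 0], "rot": [0, 0, 0]}, {"hand": 1, "delta_pos": [0.0035, 0.0019, 0], "rot": [0, 0, 0]}])

```text
time: 5.15
position: [540.4, -276.5, 97.2]
ee_rot: [[0.0, -0.882, -0.471], [0.001, -0.471, 0.882], [-1.0, -0.0, 0.0]]
wrist_force: [-0.4, -0.3, -0.9]
grip_width: -0.001
```

```bash
python3 look.py e top side; python3 -c "
import cv2;p=cv2.imread('pics/e_top.png');cv2.imwrite('pics/e_c.png',cv2.resize(p[225:325,330:450],None,fx=5,fy=5,interpolation=2))"
```

```text
5.15 [-0.473  0.487 -0.174  0.91   0.001 -0.963] [ 540.4 -276.5   97.2] [-0.4 -0.3 -0.9] -0.001
```

View pics/e_c.png

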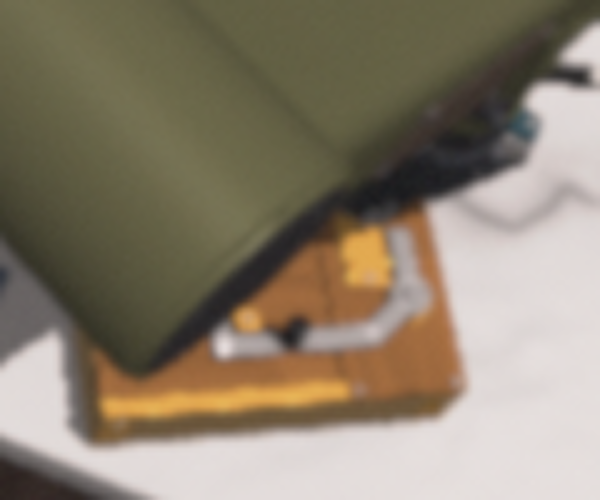

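send_rows(steps=[{"hand": 1, "delta_pos": [0.0018, 0.0009, 0], "rot": [0, 0, 0]}, {"hand": 1, "delta_pos": [0.0018, 0.0009, 0], "rot": [0, 0, 0]}])

```text
time: 5.5
position: [540.7, -276.1, 97.1]
ee_rot: [[-0.003, -0.882, -0.47], [-0.001, -0.47, 0.882], [-1.0, 0.003, 0.001]]
wrist_force: [-4.7, -1.5, 2.7]
grip_width: 0.001
```

```bash
python3 look.py f wrist
```

```text
5.5 [-0.471  0.488 -0.172  0.913 -0.002 -0.961] [ 540.7 -276.1   97.1] [-4.7 -1.5  2.7] 0.001
```

View pics/f_wrist.png

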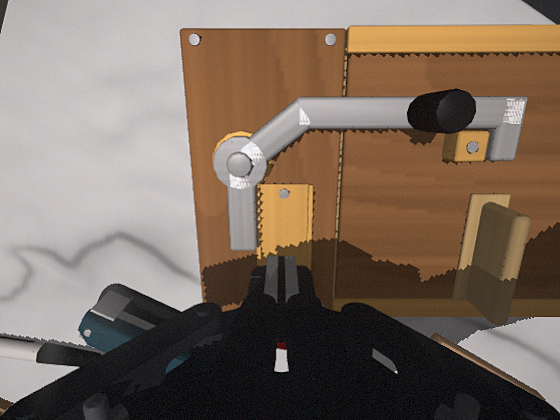

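```bash
cat > bx.py <<'E'
import numpy as np
a=np.radians(28.27); bx=np.array([np.cos(a),np.sin(a)]); by=np.array([-bx[1],bx[0]]); O=np.array([474,-234.])
def b2w(x,y): return O+x*bx+y*by
def w2b(p): q=np.asarray(p)[:2]-O; return np.array([q@bx,q@by])
E
python3 - <<'E'
from bx import *
c=np.array([542,-275.8])
print('back',(b2w(32,-68)-c).round(1),'pre',(b2w(-10,-5)-c).round(1))
p=b2w(-10,-5)
for t in np.arange(0,.86,.1):
    k=np.array([-15-23*np.cos(t)-83*np.sin(t),-88-23*np.sin(t)+83*np.cos(t)])
    print(t.round(2),k.round(1),(b2w(k[0]+19,k[1])-p).round(1))
E
```

```text
back [-7.6 -2.9] pre [-74.4  32.7]
0.0 [-38.  -5.] [-7.9 -4.3]
0.1 [-46.2  -7.7] [-13.8 -10.5]
0.2 [-54.  -11.2] [-19.1 -17.3]
0.3 [-61.5 -15.5] [-23.6 -24.6]
0.4 [-68.5 -20.5] [-27.4 -32.4]
0.5 [-75.  -26.2] [-30.5 -40.4]
0.6 [-80.8 -32.5] [-32.6 -48.8]
0.7 [-86.1 -39.3] [-34.  -57.3]
0.8 [-90.6 -46.7] [-34.5 -65.9]
```

send_rows(steps=[{"hand": 1, "delta_pos": [-0.008, -0.003, 0], "rot": [0, 0, 0]}, {"hand": 1, "delta_pos": [-0.008, -0.003, 0.04], "rot": [0, 0, 0]}, {"hand": 1, "delta_pos": [-0.04, 0.015, 0.045], "rot": [0, 0, 0]}, {"hand": 1, "delta_pos": [-0.074, 0.033, 0.045], "rot": [0, 0, 0]}, {"hand": 1, "delta_pos": [-0.074, 0.033, 0.035], "rot": [0, 0, 0]}, {"hand": 1, "delta_pos": [-0.074, 0.033, 0.015], "rot": [0, 0, 0]}, {"hand": 1, "delta_pos": [-0.074, 0.033, 0.0], "rot": [0, 0, 0]}, {"hand": 1, "delta_pos": [-0.074, 0.033, 0.0], "rot": [0, 0, 0]}])

```text
time: 6.55
position: [467.5, -242.4, 95.8]
ee_rot: [[-0.002, -0.882, -0.471], [0.002, -0.471, 0.882], [-1.0, 0.001, 0.002]]
wrist_force: [-0.8, 0.2, -0.3]
grip_width: 0.003
```

```bash
python3 look.py g wrist
```

```text
6.55 [-0.479  0.368 -0.381  0.824  0.    -0.969] [ 467.5 -242.4   95.8] [-0.8  0.2 -0.3] 0.003
```

View pics/g_wrist.png

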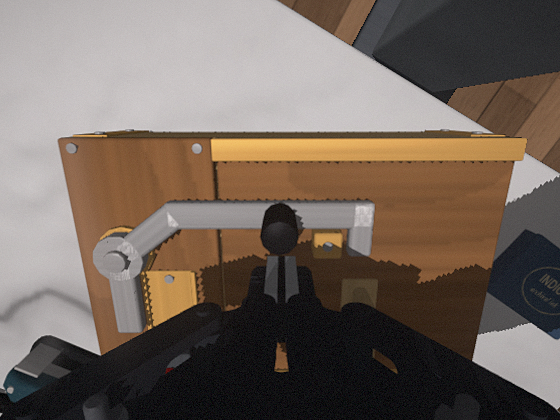

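send_rows(steps=[{"hand": 1, "delta_pos": [-0.004, -0.002, 0], "rot": [0, 0, 0]}, {"hand": 1, "delta_pos": [-0.008, -0.004, 0], "rot": [0, 0, 0]}, {"hand": 1, "delta_pos": [-0.011, -0.007, 0], "rot": [0, 0, 0]}, {"hand": 1, "delta_pos": [-0.014, -0.011, 0], "rot": [0, 0, 0]}, {"hand": 1, "delta_pos": [-0.0165, -0.014, 0], "rot": [0, 0, 0]}, {"hand": 1, "delta_pos": [-0.019, -0.017, 0], "rot": [0, 0, 0]}, {"hand": 1, "delta_pos": [-0.0215, -0.021, 0], "rot": [0, 0, 0]}, {"hand": 1, "delta_pos": [-0.0236, -0.0246, 0], "rot": [0, 0, 0]}, {"hand": 1, "delta_pos": [-0.0274, -0.0324, 0], "rot": [0, 0, 0]}])

```text
time: 7.72
position: [440.5, -275.4, 97.3]
ee_rot: [[-0.0, -0.882, -0.471], [0.0, -0.471, 0.882], [-1.0, -0.0, 0.0]]
wrist_force: [0.3, 1.1, 0.3]
grip_width: -0.003
```

```bash
python3 look.py i wrist
```

```text
7.725 [-0.559  0.354 -0.399  0.818  0.    -1.049] [ 440.5 -275.4   97.3] [0.3 1.1 0.3] -0.003
```

View pics/i_wrist.png

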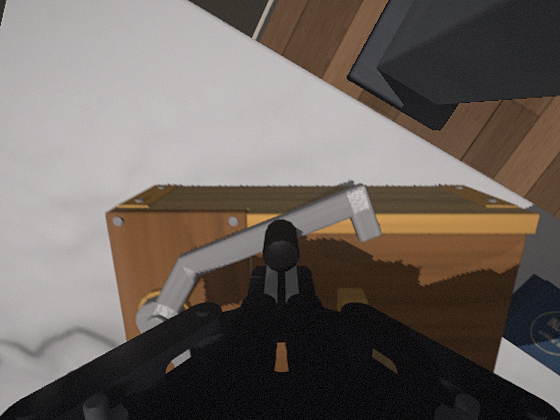

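send_rows(steps=[{"hand": 1, "delta_pos": [-0.0017, -0.004, 0], "rot": [0, 0, 0]}, {"hand": 1, "delta_pos": [-0.0031, -0.008, 0], "rot": [0, 0, 0]}, {"hand": 1, "delta_pos": [-0.0043, -0.0122, 0], "rot": [0, 0, 0]}, {"hand": 1, "delta_pos": [-0.0052, -0.0164, 0], "rot": [0, 0, 0]}, {"hand": 1, "delta_pos": [-0.006, -0.0206, 0], "rot": [0, 0, 0]}, {"hand": 1, "delta_pos": [-0.0066, -0.0249, 0], "rot": [0, 0, 0]}, {"hand": 1, "delta_pos": [-0.007, -0.029, 0], "rot": [0, 0, 0]}, {"hand": 1, "delta_pos": [-0.0071, -0.0335, 0], "rot": [0, 0, 0]}, {"hand": 1, "delta_pos": [-0.0071, -0.0335, 0], "rot": [0, 0, 0]}, {"hand": 1, "delta_pos": [0.003, -0.028, 0], "rot": [0, 0, 0]}, {"hand": 1, "delta_pos": [0.003, -0.028, 0.03], "rot": [0, 0, 0]}, {"hand": 1, "delta_pos": [0.003, -0.028, 0.06], "rot": [0, 0, 0]}])

```text
time: 9.28
position: [444.1, -302.4, 157.7]
ee_rot: [[-0.001, -0.882, -0.472], [0.001, -0.472, 0.882], [-1.0, 0.0, 0.001]]
wrist_force: [1.3, 0.3, 0.3]
grip_width: -0.001
```

```bash
python3 look.py j wrist
```

```text
9.275 [-0.598  0.329 -0.26   0.983  0.    -1.089] [ 444.1 -302.4  157.7] [1.3 0.3 0.3] -0.001
```

View pics/j_wrist.png

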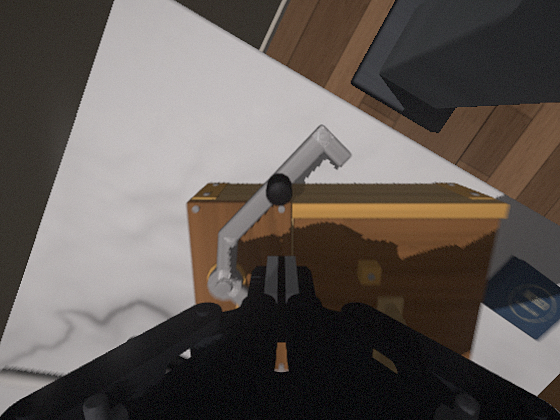

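Run:
```python
from bx import *
c=np.array([443.6,-303.2]); p=b2w(30,5)
print((p-c).round(1), (b2w(30,146)-p).round(1), by)
```

```text
[54.5 87.8] [-66.8 124.2] [-0.47362713  0.88072546]
```

send_rows(steps=[{"hand": 1, "delta_pos": [0.027, 0.044, 0], "rot": [0, 0, 0]}, {"hand": 1, "delta_pos": [0.0545, 0.088, -0.01], "rot": [0, 0, 0]}, {"hand": 1, "delta_pos": [0.0545, 0.088, -0.04], "rot": [0, 0, 0]}, {"hand": 1, "delta_pos": [0.0545, 0.088, -0.06], "rot": [0, 0, 0]}, {"hand": 1, "delta_pos": [0.0545, 0.088, -0.071], "rot": [0, 0, 0]}, {"hand": 1, "delta_pos": [0.0545, 0.088, -0.071], "rot": [0, 0, 0]}])

```text
time: 10.07
position: [497.8, -214.8, 85.7]
ee_rot: [[-0.001, -0.882, -0.471], [0.001, -0.471, 0.882], [-1.0, 0.001, 0.001]]
wrist_force: [-0.2, 0.2, -0.3]
grip_width: 0.002
```

```bash
python3 look.py k wrist
```

```text
10.075 [-0.407  0.401 -0.358  0.813  0.    -0.898] [ 497.8 -214.8   85.7] [-0.2  0.2 -0.3] 0.002
```

View pics/k_wrist.png

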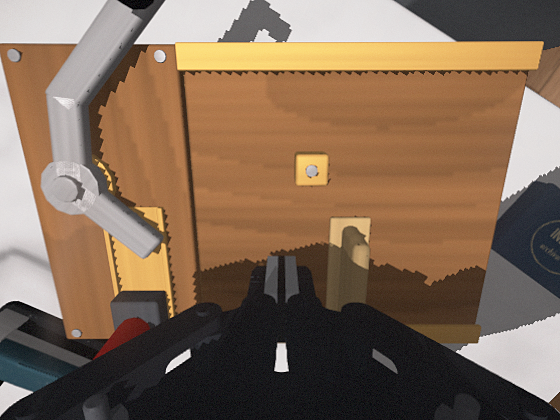

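send_rows(steps=[{"hand": 1, "delta_pos": [-0.0047, 0.0088, 0], "rot": [0, 0, 0]}, {"hand": 1, "delta_pos": [-0.0095, 0.0176, 0], "rot": [0, 0, 0]}, {"hand": 1, "delta_pos": [-0.0142, 0.0264, 0], "rot": [0, 0, 0]}, {"hand": 1, "delta_pos": [-0.0189, 0.0352, 0], "rot": [0, 0, 0]}, {"hand": 1, "delta_pos": [-0.0237, 0.044, 0], "rot": [0, 0, 0]}, {"hand": 1, "delta_pos": [-0.0284, 0.0528, 0], "rot": [0, 0, 0]}, {"hand": 1, "delta_pos": [-0.0332, 0.0616, 0], "rot": [0, 0, 0]}, {"hand": 1, "delta_pos": [-0.0379, 0.0705, 0], "rot": [0, 0, 0]}, {"hand": 1, "delta_pos": [-0.0426, 0.0793, 0], "rot": [0, 0, 0]}, {"hand": 1, "delta_pos": [-0.0474, 0.0881, 0], "rot": [0, 0, 0]}, {"hand": 1, "delta_pos": [-0.0521, 0.0969, 0], "rot": [0, 0, 0]}, {"hand": 1, "delta_pos": [-0.0568, 0.1057, 0], "rot": [0, 0, 0]}, {"hand": 1, "delta_pos": [-0.0616, 0.1145, 0], "rot": [0, 0, 0]}, {"hand": 1, "delta_pos": [-0.064, 0.119, 0], "rot": [0, 0, 0]}, {"hand": 1, "delta_pos": [-0.0654, 0.1216, 0], "rot": [0, 0, 0]}, {"hand": 1, "delta_pos": [-0.0654, 0.1216, 0], "rot": [0, 0, 0]}])

```text
time: 12.12
position: [431.8, -93.2, 86.0]
ee_rot: [[-0.002, -0.882, -0.471], [0.001, -0.471, 0.882], [-1.0, 0.001, 0.001]]
wrist_force: [0.8, 0.4, -0.2]
grip_width: -0.005
```

```bash
python3 look.py l wrist; python3 -c "
from bx import *
from plant import bot
print(w2b(bot.state()['position']))"
```

```text
12.125 [-0.213  0.251 -0.593  0.728  0.    -0.703] [431.8 -93.2  86. ] [ 0.8  0.4 -0.2] -0.005
[ 29.48355514 143.86473853]
```

View pics/l_wrist.png

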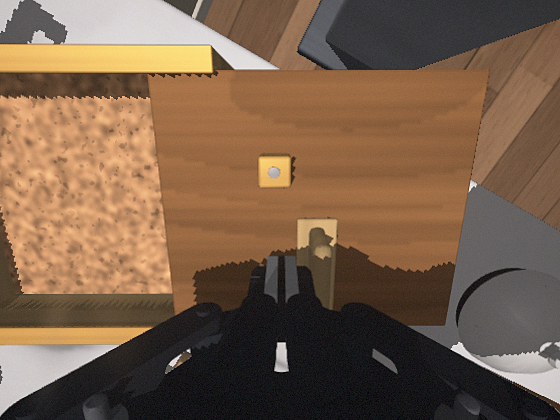

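send_rows(steps=[{"hand": 1, "delta_pos": [-0.001, 0.0018, 0], "rot": [0, 0, 0]}, {"hand": 1, "delta_pos": [-0.0019, 0.0035, 0], "rot": [0, 0, 0]}, {"hand": 1, "delta_pos": [-0.0019, 0.0035, 0], "rot": [0, 0, 0]}])

```text
time: 12.55
position: [430.5, -90.3, 86.1]
ee_rot: [[-0.001, -0.882, -0.471], [-0.001, -0.471, 0.882], [-1.0, 0.001, -0.0]]
wrist_force: [-0.1, -2.0, -1.1]
grip_width: -0.002
```

send_rows(steps=[{"hand": 1, "delta_pos": [-0.001, 0.0018, 0], "rot": [0, 0, 0]}, {"hand": 1, "delta_pos": [-0.0019, 0.0035, 0], "rot": [0, 0, 0]}, {"hand": 1, "delta_pos": [-0.0019, 0.0035, 0], "rot": [0, 0, 0]}])

```text
time: 12.92
position: [430.4, -90.1, 86.4]
ee_rot: [[0.002, -0.883, -0.47], [-0.009, -0.47, 0.883], [-1.0, 0.002, -0.009]]
wrist_force: [2.8, -12.3, -7.5]
grip_width: 0.002
```

```bash
python3 -c "
from bx import *
from plant import bot
s=bot.state();print(w2b(s['position']),s['position'],s['wrist_force'],s['ee_rot'].round(3))"
```

```text
[ 29.77363515 147.37157712] [430.42322195 -90.10449796  86.36617326] [  2.79811684 -12.28953269  -7.47636778] [[ 0.002 -0.883 -0.47 ]
 [-0.009 -0.47   0.883]
 [-1.     0.002 -0.009]]
```

send_rows(steps=[{"hand": 1, "delta_pos": [0.0045, -0.008, 0], "rot": [0, 0, 0]}, {"hand": 1, "delta_pos": [0.0045, -0.008, 0.05], "rot": [0, 0, 0]}, {"hand": 0.5, "delta_pos": [-0.01, -0.008, 0.1], "rot": [0, 0, 0]}, {"hand": 0, "delta_pos": [-0.075, 0.287, 0.115], "rot": [0, 0, -0.18]}, {"hand": 0, "delta_pos": [-0.075, 0.287, 0.115], "rot": [0, 0, -0.18]}, {"hand": 0, "delta_pos": [-0.075, 0.287, 0.115], "rot": [0, 0, -0.18]}, {"hand": 0, "delta_pos": [-0.075, 0.287, 0.115], "rot": [0, 0, -0.18]}, {"hand": 0, "delta_pos": [-0.075, 0.287, 0.115], "rot": [0, 0, -0.18]}, {"hand": 0, "delta_pos": [-0.075, 0.287, 0.115], "rot": [0, 0, -0.18]}, {"hand": 0, "delta_pos": [-0.075, 0.287, 0.115], "rot": [0, 0, -0.18]}])

```text
time: 14.18
position: [353.4, 200.4, 201.2]
ee_rot: [[-0.001, -0.952, -0.306], [-0.0, -0.306, 0.952], [-1.0, 0.001, 0.0]]
wrist_force: [-0.1, 0.5, -0.4]
grip_width: 1.002
```

```bash
python3 look.py m wrist top; python3 -c "
import cv2;p=cv2.imread('pics/m_top.png');cv2.imwrite('pics/m_c.png',cv2.resize(p[200:330,300:480],None,fx=4.4,fy=4.4,interpolation=2))"
```

```text
14.175 [ 0.516  0.081 -0.467  1.024  0.     0.204] [353.4 200.4 201.2] [-0.1  0.5 -0.4] 1.002
```

View pics/m_wrist.png

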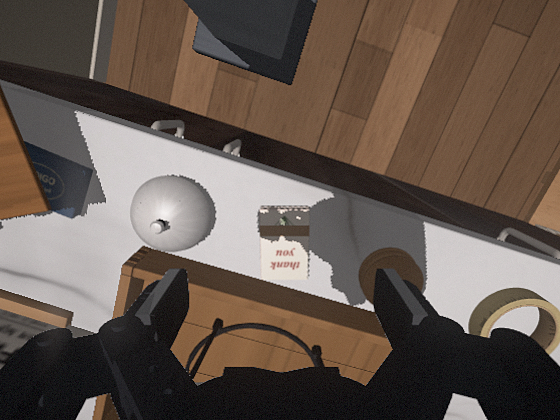

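View pics/m_c.png

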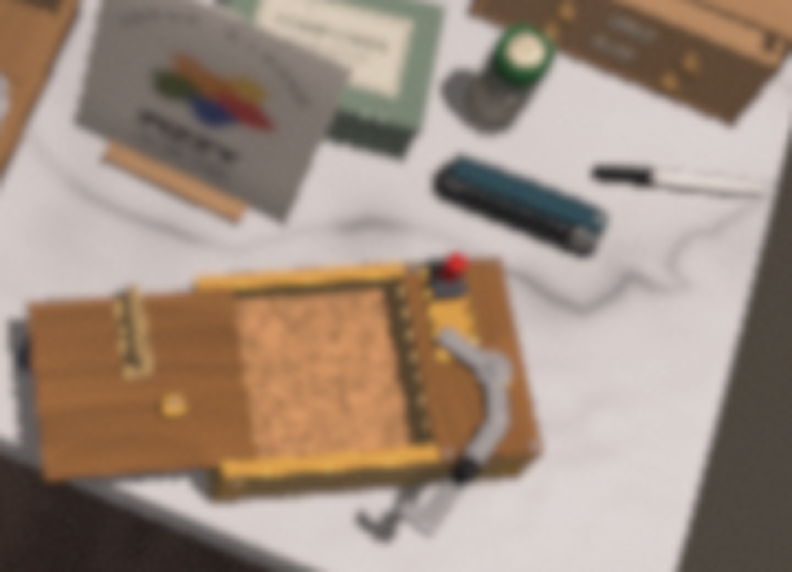

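Run:
```python
from h import *
n=np.load('pics/m_wrist.npz'); c,f=cal('wrist'); c=dict(c,R=n['R'],t=n['t']); d=n['d']
img=cv2.imread('pics/m_wrist.png')
V,U=np.mgrid[0:420,0:560]; W=world_d(c,f,U,V,d); z=W[...,2]
print('counter',np.median(z[225:240,215:235]))
m=np.zeros(z.shape,bool); m[195:290,245:325]=1
for lo in (7,10,13):
    t=(m&(z>lo)&(z<26)).astype(np.uint8); nn,l,s,_=cv2.connectedComponentsWithStats(t); k=1+np.argmax(s[1:,4])
    P=W[l==k]; print(lo,s[k],[np.round(x,1) for x in cv2.minAreaRect(P[:,:2].astype(np.float32))],np.median(P[:,2]).round(1),P[:,:2].mean(0).round(1))
cv2.imwrite('pics/m_p.png',cv2.resize(img[190:300,230:340],None,fx=5,fy=5,interpolation=2))
# tray wall
t=(z>22)&(z<70)&(U>120)&(U<400)&(V>240)&(V<330)
for u in range(200,360,20):
    col=np.nonzero((z[200:330,u]>25))[0]
    if len(col): print(u,200+col[0],W[200+col[0],u].round(0))
```

```text
counter 0.9156985568645737
7 [ 260  206   51   73 3497] [array([408.5, 222.3]), array([83. , 54.2]), np.float64(17.4)] 18.1 [406.3 221.6]
10 [ 260  208   51   71 3454] [array([408.7, 222.4]), array([82.4, 54.2]), np.float64(17.4)] 18.1 [406.7 221.7]
13 [ 260  209   51   70 3419] [array([408.7, 222.4]), array([82.4, 54.2]), np.float64(17.4)] 18.1 [407.1 221.8]
200 201 [386. 124.  25.]
220 279 [465. 166.  27.]
240 261 [282. 178. 337.]
260 290 [465. 212.  27.]
280 295 [465. 235.  25.]
300 300 [463. 258.  26.]
320 232 [282. 178. 337.]
340 293 [282. 178. 337.]
```

View pics/m_p.png

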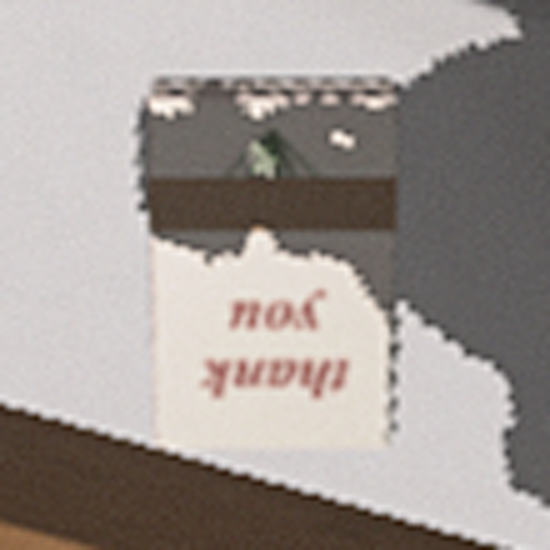

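send_rows(steps=[{"hand": 0, "delta_pos": [0.0437, 0.0183, -0.04], "rot": [0, 0, -0.007]}, {"hand": 0, "delta_pos": [0.0437, 0.0183, -0.09], "rot": [0, 0, -0.007]}, {"hand": 0, "delta_pos": [0.0437, 0.0183, -0.14], "rot": [0, 0, -0.007]}, {"hand": 0, "delta_pos": [0.0437, 0.0183, -0.165], "rot": [0, 0, -0.007]}, {"hand": 0, "delta_pos": [0.0437, 0.0183, -0.18], "rot": [0, 0, -0.007]}, {"hand": 0, "delta_pos": [0.0437, 0.0183, -0.189], "rot": [0, 0, -0.007]}, {"hand": 0, "delta_pos": [0.0437, 0.0183, -0.19], "rot": [0, 0, -0.007]}, {"hand": 0, "delta_pos": [0.0437, 0.0183, -0.19], "rot": [0, 0, -0.007]}])

```text
time: 15.28
position: [398.3, 218.6, 11.9]
ee_rot: [[0.001, -0.955, -0.298], [0.001, -0.298, 0.955], [-1.0, -0.001, 0.0]]
wrist_force: [0.2, -0.5, -0.1]
grip_width: 1.002
```

```bash
python3 look.py n wrist side
```

```text
15.275 [ 0.502  0.371 -0.667  0.532  0.     0.2  ] [398.3 218.6  11.9] [ 0.2 -0.5 -0.1] 1.002
```

View pics/n_wrist.png

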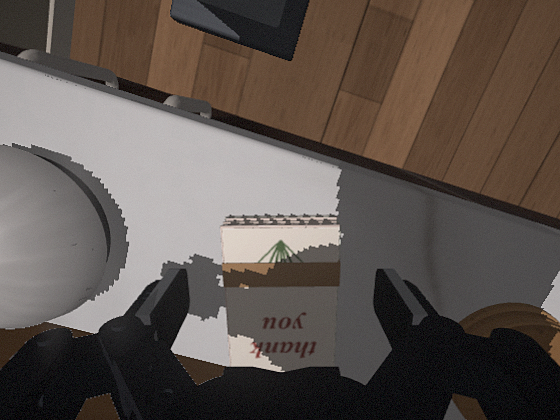

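send_rows(steps=[{"hand": 1, "delta_pos": [0, 0, 0], "rot": [0, 0, 0]}, {"hand": 1, "delta_pos": [0, 0, 0], "rot": [0, 0, 0]}, {"hand": 1, "delta_pos": [0, 0, 0], "rot": [0, 0, 0]}, {"hand": 1, "delta_pos": [0, 0, 0], "rot": [0, 0, 0]}, {"hand": 1, "delta_pos": [0, 0, 0.01], "rot": [0, 0, 0]}, {"hand": 1, "delta_pos": [0, 0, 0.03], "rot": [0, 0, 0]}, {"hand": 1, "delta_pos": [0, 0, 0.03], "rot": [0, 0, 0]}])

```text
time: 16.25
position: [398.9, 219.5, 42.7]
ee_rot: [[0.003, -0.954, -0.299], [0.002, -0.299, 0.954], [-1.0, -0.003, 0.001]]
wrist_force: [-0.4, 0.2, -0.5]
grip_width: 0.591
```

```bash
python3 look.py o wrist side; python3 -c "
import cv2;p=cv2.imread('pics/o_side.png');cv2.imwrite('pics/o_c.png',cv2.resize(p[170:320,230:410],None,fx=4,fy=4,interpolation=2))"
```

```text
16.25 [ 0.503  0.325 -0.629  0.613  0.     0.2  ] [398.9 219.5  42.7] [-0.4  0.2 -0.5] 0.591
```

View pics/o_wrist.png

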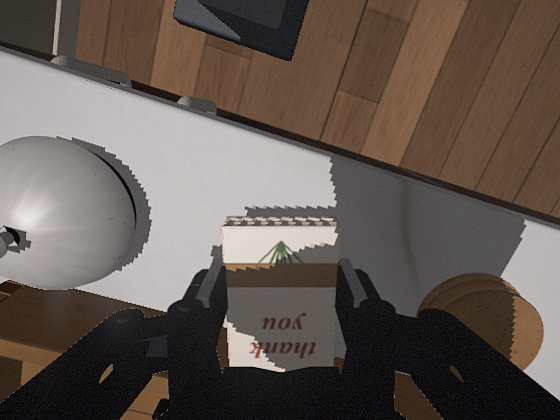

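View pics/o_c.png

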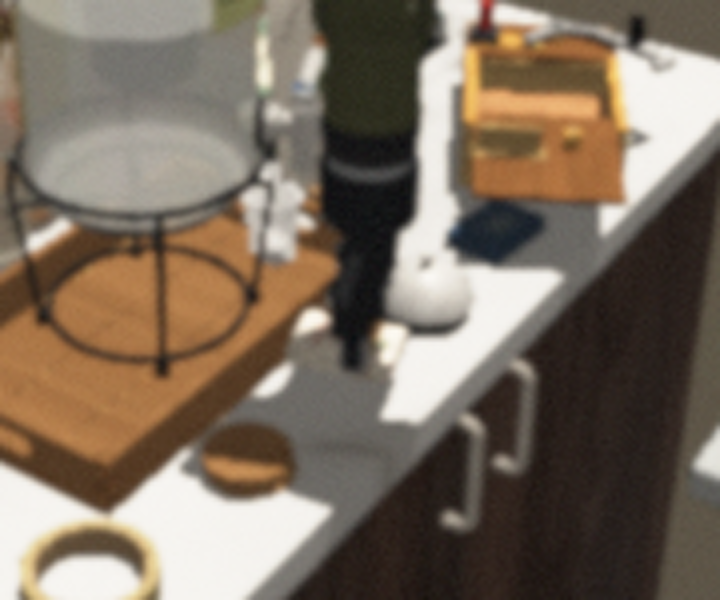

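send_rows(steps=[{"hand": 1, "delta_pos": [-0.02, -0.002, 0.04], "rot": [0, 0, 0]}, {"hand": 1, "delta_pos": [-0.04, -0.015, 0.09], "rot": [0, 0, 0.05]}, {"hand": 1, "delta_pos": [-0.04, -0.06, 0.11], "rot": [0, 0, 0.1]}, {"hand": 1, "delta_pos": [-0.04, -0.115, 0.11], "rot": [0, 0, 0.15]}, {"hand": 1, "delta_pos": [-0.04, -0.17, 0.11], "rot": [0, 0, 0.19]}, {"hand": 1, "delta_pos": [-0.03, -0.225, 0.11], "rot": [0, 0, 0.19]}, {"hand": 1, "delta_pos": [-0.01, -0.28, 0.11], "rot": [0, 0, 0.19]}, {"hand": 1, "delta_pos": [0.015, -0.335, 0.11], "rot": [0, 0, 0.19]}, {"hand": 1, "delta_pos": [0.04, -0.385, 0.11], "rot": [0, 0, 0.19]}, {"hand": 1, "delta_pos": [0.057, -0.431, 0.11], "rot": [0, 0, 0.19]}, {"hand": 1, "delta_pos": [0.057, -0.431, 0.1], "rot": [0, 0, 0.19]}, {"hand": 1, "delta_pos": [0.057, -0.431, 0.1], "rot": [0, 0, 0.19]}])

```text
time: 17.85
position: [452.7, -211.3, 139.4]
ee_rot: [[-0.004, -0.881, -0.473], [0.002, -0.473, 0.881], [-1.0, 0.003, 0.004]]
wrist_force: [-0.0, 0.5, -0.0]
grip_width: 0.588
```

```bash
python3 look.py p wrist; python3 -c "
from bx import *
from plant import bot
s=bot.state();print(w2b(s['position']),np.degrees(np.arctan2(s['ee_rot'][1,2],s['ee_rot'][0,2])))"
```

```text
17.85 [-0.437  0.286 -0.376  0.913  0.    -0.93 ] [ 452.7 -211.3  139.4] [-0.   0.5 -0. ] 0.588
[-7.69790944 30.34829785] 118.2871261868209
```

View pics/p_wrist.png

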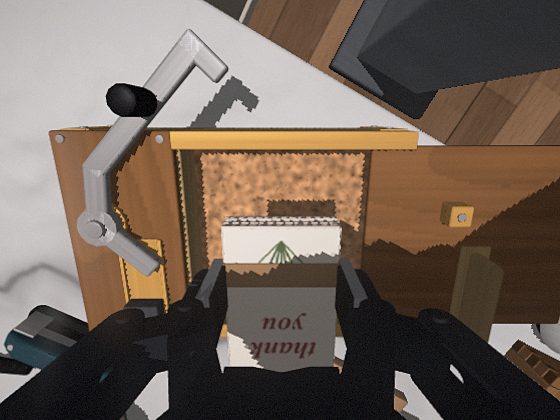

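send_rows(steps=[{"hand": 1, "delta_pos": [0.001, -0.002, -0.03], "rot": [0, 0, 0]}, {"hand": 1, "delta_pos": [0.001, -0.002, -0.06], "rot": [0, 0, 0]}, {"hand": 1, "delta_pos": [0.001, -0.002, -0.08], "rot": [0, 0, 0]}, {"hand": 1, "delta_pos": [0.001, -0.002, -0.09], "rot": [0, 0, 0]}, {"hand": 1, "delta_pos": [0.001, -0.002, -0.095], "rot": [0, 0, 0]}, {"hand": 1, "delta_pos": [0.001, -0.002, -0.096], "rot": [0, 0, 0]}, {"hand": 1, "delta_pos": [0.001, -0.002, -0.096], "rot": [0, 0, 0]}])

```text
time: 18.77
position: [456.1, -214.5, 45.9]
ee_rot: [[0.001, -0.881, -0.474], [-0.0, -0.474, 0.881], [-1.0, -0.001, -0.001]]
wrist_force: [0.3, -0.2, 0.1]
grip_width: 0.589
```

send_rows(steps=[{"hand": 1, "delta_pos": [0, 0, -0.001], "rot": [0, 0, 0]}, {"hand": 1, "delta_pos": [0, 0, -0.002], "rot": [0, 0, 0]}, {"hand": 1, "delta_pos": [0, 0, -0.003], "rot": [0, 0, 0]}, {"hand": 1, "delta_pos": [0, 0, -0.003], "rot": [0, 0, 0]}])

```text
time: 19.27
position: [455.6, -214.3, 42.2]
ee_rot: [[-0.0, -0.881, -0.473], [0.0, -0.473, 0.881], [-1.0, 0.0, 0.0]]
wrist_force: [0.4, -0.9, -0.9]
grip_width: 0.588
```

```bash
python3 look.py q wrist; python3 -c "
from bx import *
from plant import bot
s=bot.state();print(w2b(s['position']))"
```

```text
19.275 [-0.44   0.394 -0.512  0.665  0.    -0.933] [ 455.6 -214.3   42.2] [ 0.4 -0.9 -0.9] 0.588
[-6.87714374 26.078726  ]
```

View pics/q_wrist.png

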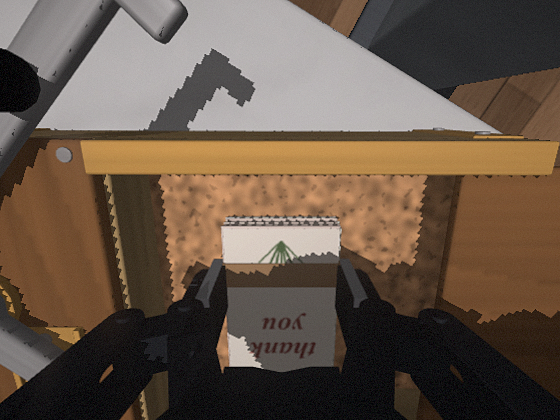

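send_rows(steps=[{"hand": 0.38, "delta_pos": [0, 0, -0.001], "rot": [0, 0, 0]}, {"hand": 0.3, "delta_pos": [0, 0, -0.001], "rot": [0, 0, 0]}, {"hand": 0.22, "delta_pos": [0, 0, 0], "rot": [0, 0, 0]}, {"hand": 0.22, "delta_pos": [0, 0, 0], "rot": [0, 0, 0]}, {"hand": 0.22, "delta_pos": [0, 0, 0.01], "rot": [0, 0, 0]}, {"hand": 0.22, "delta_pos": [0, 0, 0.03], "rot": [0, 0, 0]}, {"hand": 0.22, "delta_pos": [0, 0, 0.08], "rot": [0, 0, 0]}, {"hand": 0.22, "delta_pos": [-0.03, -0.016, 0.14], "rot": [0, 0, 0]}, {"hand": 0.22, "delta_pos": [-0.06, -0.032, 0.2], "rot": [0, 0, 0]}, {"hand": 0.22, "delta_pos": [-0.06, -0.032, 0.2], "rot": [0, 0, 0]}, {"hand": 0.22, "delta_pos": [-0.06, -0.032, 0.2], "rot": [0, 0, 0]}])

```text
time: 20.7
position: [395.9, -246.7, 243.4]
ee_rot: [[0.002, -0.881, -0.473], [-0.001, -0.473, 0.881], [-1.0, -0.002, -0.002]]
wrist_force: [-0.6, 1.1, -0.8]
grip_width: 0.784
```

```bash
python3 look.py r wrist
python3 - <<'E'
from h import *
from bx import *
n=np.load('pics/r_wrist.npz'); c,f=cal('wrist'); c=dict(c,R=n['R'],t=n['t']); d=n['d']
img=cv2.imread('pics/r_wrist.png')
V,U=np.mgrid[0:420,0:560]; W=world_d(c,f,U,V,d); q=W[...,:2]-O; B=np.stack([q@bx,q@by,W[...,2]],-1)
hsv=cv2.cvtColor(img,cv2.COLOR_BGR2HSV)
ins=(abs(B[...,0])<60)&(B[...,1]>-34)&(B[...,1]<86)
t=(ins&(B[...,2]>41)&(B[...,2]<56)).astype(np.uint8); t=cv2.morphologyEx(t,cv2.MORPH_OPEN,np.ones((3,3)))
nn,l,s,_=cv2.connectedComponentsWithStats(t)
for k in range(1,nn):
    if s[k,4]>200:
        P=B[l==k]; print(s[k],[np.round(x,1) for x in cv2.minAreaRect(P[:,:2].astype(np.float32))],np.percentile(P[:,2],[2,50,98]).round(1))
        A=np.c_[P[:,:2],np.ones(len(P))]; print('slope',np.linalg.lstsq(A,P[:,2],rcond=None)[0].round(3))
fl=ins&(B[...,2]>20)&(B[...,2]<38); print('floor',np.median(B[fl][:,2]))
k=(B[...,2]>106)&(B[...,2]<122)&(B[...,1]<0); nn,l,s,_=cv2.connectedComponentsWithStats(k.astype(np.uint8))
for i in range(1,nn):
    if s[i,4]>60: print('knob?',s[i],B[l==i].mean(0).round(1))
E
```

```text
20.7 [-0.557  0.156 -0.263  1.149  0.    -1.05 ] [ 395.9 -246.7  243.4] [-0.6  1.1 -0.8] 0.784
[ 259  222   48   68 3178] [array([ 5.4, 27. ]), array([53.9, 84.3]), np.float64(88.8)] [45.1 48.1 49.7]
slope [ 2.0000e-03 -4.0000e-03  4.8125e+01]
floor 31.03186193018174
knob? [  0   0   9  29 135] [-223.8 -181.3  108.4]
knob? [188 177  19  19 277] [-91.5 -46.6 112.1]
```

View pics/r_wrist.png

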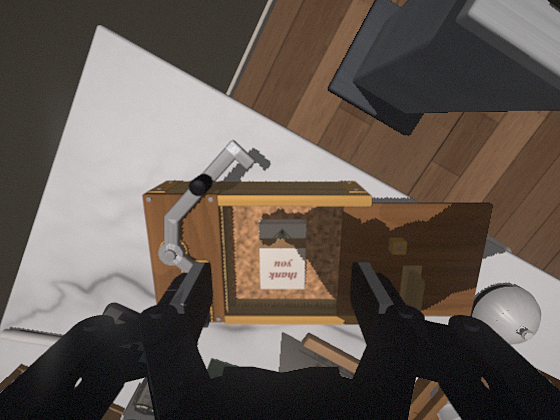

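```bash
python3 look.py s top
python3 - <<'E'
from h import *
from bx import *
n=np.load('pics/s_top.npz')['d']; c,f=cal('top'); d0=np.load('pics/a_top_d.npy')
img=cv2.imread('pics/s_top.png'); a=cv2.imread('pics/a_top.png')
cv2.imwrite('pics/s_c.png',cv2.resize(img[195:330,190:460],None,fx=2.9,fy=2.9,interpolation=2))
V,U=np.mgrid[0:420,0:560]
def obj(d,box,lo,hi):
    W=world_d(c,f,U,V,d); x0,y0,x1,y1=box; m=(W[...,2]>lo)&(W[...,2]<hi); m2=np.zeros_like(m); m2[y0:y1,x0:x1]=m[y0:y1,x0:x1]
    return W[m2].mean(0).round(1),m2.sum()
for nm,b,lo,hi in [('bell',(264,252,296,282),20,70),('coaster',(200,224,226,250),10,30),('ink',(300,264,330,298),10,30),('stapler',(396,233,440,262),10,60),('jar',(404,204,430,232),60,120),('tape',(155,198,192,232),10,40)]:
    print(nm,obj(d0,b,lo,hi),obj(n,b,lo,hi))
W=world_d(c,f,U,V,n); q=W[...,:2]-O; B=np.stack([q@bx,q@by,W[...,2]],-1)
hsv=cv2.cvtColor(img,cv2.COLOR_BGR2HSV)
red=((hsv[...,0]<8)|(hsv[...,0]>172))&(hsv[...,1]>150)&(hsv[...,2]>90)&(abs(B[...,1]+67)<25)&(B[...,0]>20)&(B[...,0]<90)
v,u=np.nonzero(red); 
if len(u): print('red',w2b(world_z(c,f,u.mean(),v.mean(),102.)),len(u))
m=(B[...,2]>86)&(B[...,2]<105)&(B[...,1]>100)&(B[...,1]<200)&(abs(B[...,0])<75); print('rib',B[m].mean(0).round(1),m.sum())
E
```

```text
20.75 [-0.557  0.158 -0.265  1.148  0.    -1.05 ] [ 395.6 -246.1  242. ] [ 0.2  0.7 -0.3] 0.777
bell (array([410.1,  91.7,  36. ]), np.int64(449)) (array([442.6,  94.3,  37.2]), np.int64(68))
coaster (array([416.9, 347.8,  19.2]), np.int64(331)) (array([428.6, 381.5,  18.2]), np.int64(2))
ink (array([415.8, -37. ,  17.6]), np.int64(403)) (array([nan, nan, nan]), np.int64(0))
stapler (array([ 669. , -315.3,   33.9]), np.int64(345)) (array([nan, nan, nan]), np.int64(0))
jar (array([ 740.2, -265.9,   95.1]), np.int64(213)) (array([nan, nan, nan]), np.int64(0))
tape (array([425.6, 514.4,  21.4]), np.int64(274)) (array([425.2, 514.4,  21.7]), np.int64(274))
rib [nan nan nan] 0<stdin>:9: RuntimeWarning: Mean of empty slice.
  ret = um.true_divide(
<stdin>:17: RuntimeWarning: Mean of empty slice.
```

View pics/s_c.png

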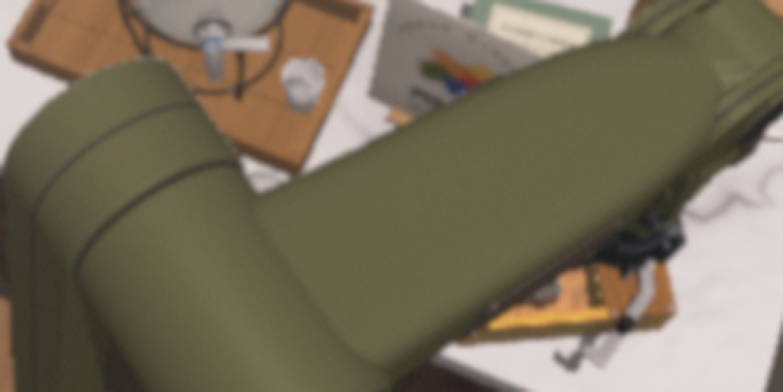

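send_rows(steps=[{"hand": 0.22, "delta_pos": [-0.05, 0.06, 0.03], "rot": [0, 0, 0]}, {"hand": 0.22, "delta_pos": [-0.1, 0.5, 0.04], "rot": [0, 0, 0]}, {"hand": 0.22, "delta_pos": [-0.1, 0.5, 0.04], "rot": [0, 0, 0]}, {"hand": 0.22, "delta_pos": [-0.1, 0.5, 0.04], "rot": [0, 0, 0]}, {"hand": 0.22, "delta_pos": [-0.1, 0.5, 0.04], "rot": [0, 0, 0]}, {"hand": 0.22, "delta_pos": [-0.1, 0.5, 0.04], "rot": [0, 0, 0]}, {"hand": 0.22, "delta_pos": [-0.1, 0.5, 0.04], "rot": [0, 0, 0]}, {"hand": 0.22, "delta_pos": [-0.1, 0.5, 0.04], "rot": [0, 0, 0]}, {"hand": 0.22, "delta_pos": [-0.1, 0.5, 0.04], "rot": [0, 0, 0]}, {"hand": 0.22, "delta_pos": [-0.1, 0.5, 0.04], "rot": [0, 0, 0]}, {"hand": 0.22, "delta_pos": [-0.1, 0.5, 0.04], "rot": [0, 0, 0]}])

```text
time: 22.18
position: [295.0, 252.9, 281.1]
ee_rot: [[-0.002, -0.881, -0.474], [-0.002, -0.474, 0.881], [-1.0, 0.003, -0.001]]
wrist_force: [-0.5, -0.5, 0.3]
grip_width: 0.778
```

```bash
python3 look.py u top; python3 - <<'E' 2>/dev/null
from h import *
from bx import *
n=np.load('pics/u_top.npz')['d']; c,f=cal('top'); d0=np.load('pics/a_top_d.npy')
img=cv2.imread('pics/u_top.png')
cv2.imwrite('pics/u_c.png',cv2.resize(img[195:330,190:460],None,fx=2.9,fy=2.9,interpolation=2))
V,U=np.mgrid[0:420,0:560]
def obj(d,box,lo,hi):
    W=world_d(c,f,U,V,d); x0,y0,x1,y1=box; m=(W[...,2]>lo)&(W[...,2]<hi); m2=np.zeros_like(m); m2[y0:y1,x0:x1]=m[y0:y1,x0:x1]
    return W[m2].mean(0).round(1),m2.sum()
for nm,b,lo,hi in [('bell',(264,252,296,282),20,70),('coaster',(200,224,226,250),10,30),('ink',(300,264,330,298),10,30),('stapler',(396,233,440,262),10,60),('jar',(404,204,430,232),60,120),('tape',(155,198,192,232),10,40)]:
    print(nm,obj(d0,b,lo,hi),obj(n,b,lo,hi))
W=world_d(c,f,U,V,n); q=W[...,:2]-O; B=np.stack([q@bx,q@by,W[...,2]],-1)
hsv=cv2.cvtColor(img,cv2.COLOR_BGR2HSV)
red=((hsv[...,0]<8)|(hsv[...,0]>172))&(hsv[...,1]>150)&(hsv[...,2]>90)&(abs(B[...,1]+67)<25)&(B[...,0]>20)&(B[...,0]<90)
v,u=np.nonzero(red); 
if len(u): print('red',w2b(world_z(c,f,u.mean(),v.mean(),102.)),len(u))
m=(B[...,2]>86)&(B[...,2]<105)&(B[...,1]>100)&(B[...,1]<200)&(abs(B[...,0])<75); print('rib',B[m].mean(0).round(1),m.sum())
E
```

```text
22.175 [ 0.709  0.01  -0.328  1.236 -0.     0.216] [295.  252.9 281.1] [-0.5 -0.5  0.3] 0.778
bell (array([410.1,  91.7,  36. ]), np.int64(449)) (array([410.4,  91.6,  36.2]), np.int64(445))
coaster (array([416.9, 347.8,  19.2]), np.int64(331)) (array([nan, nan, nan]), np.int64(0))
ink (array([415.8, -37. ,  17.6]), np.int64(403)) (array([399.7,  -2. ,  17.5]), np.int64(20))
stapler (array([ 669. , -315.3,   33.9]), np.int64(345)) (array([ 668.5, -313.2,   32.9]), np.int64(364))
jar (array([ 740.2, -265.9,   95.1]), np.int64(213)) (array([ 740.1, -266.1,   94.7]), np.int64(215))
tape (array([425.6, 514.4,  21.4]), np.int64(274)) (array([nan, nan, nan]), np.int64(0))
red [ 55.78214516 -69.39237607] 19
rib [ 31.5 164.3  95.7] 57
```

View pics/u_c.png

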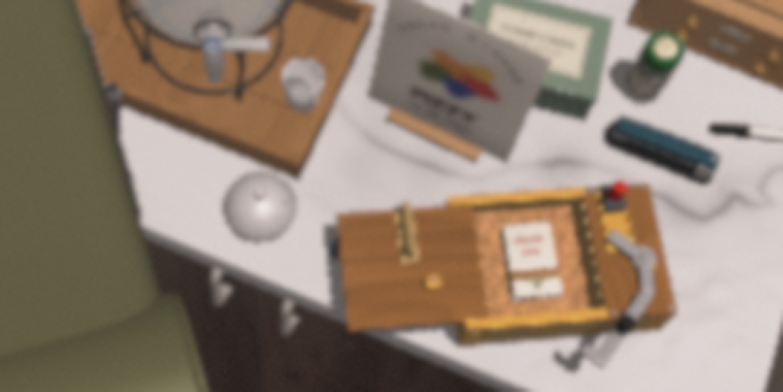

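```bash
python3 -c "
from plant import bot
print(bot.sign_off())"
```

```text
the job is handed in; nothing more can be done
None
```

The gift-card pack is lying flat on the floor of the stock box. The keeper, hook and cover are all left open, and I handed the job in at about 22 s. I did the steps in the order asked:
- **Keeper:** pushed back until it hit its stop.
- **Hook:** swung to about 0.8 rad.
- **Cover:** pushed until it hit its stop, at about 14 N.
- **Pack:** gripped across its 52 mm and released on the cork floor.

What the last checks showed:
- **Pack:** centred at about x 5, y 27 mm in the box, level, with its top at 48 mm over a floor measured at 31 mm.
- **Hook:** knob at (-91.5, -46.6) mm in the box frame, which matches 0.8 rad.
- **Cover:** grip at y 164 mm, against 165 mm when fully open.
- **Keeper:** knob at x 56 mm, against 57 mm when fully back. Both small differences are within the calibration's accuracy of about 2 mm.
- **Other things:** the bell, stapler and jar were where they started, to within about 2 mm.

Some things I could not check fully at the end:
- **Ink pad:** mostly hidden under the open cover, so I could not measure it again.
- **Coaster stack:** the arm hid it in the last picture. It was clear of every move I made, but its final position was not re-measured.
- **Tape roll:** also hidden in the last picture, but unmoved in the one before.

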